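# Clamp the mixing bowl in the one-hand preparation board

## Robot

A 6-joint arm with a two-finger parallel gripper is mounted at the origin on the work surface. World frame = base frame: x ahead of the robot, y to its left, z up, the work surface at z = 0. Lengths are in m, angles in rad, forces in N, time in s.
With the tool pointing down it reaches from about 0.35 to 0.875 m from the base axis. Payload 4.2 kg.
Tool frame: the origin (TCP) lies midway between the tips of the shut fingers; the grasp point (between the pads) lies 19 mm behind it; z points along the fingers, y is the direction in which the jaws open and shut (so a half turn about z gives the same grasp; the last joint's range is limited). The gripper opens to 85 mm and grips with 20 to 120 N. Pads are 22 mm wide; open, the fingers measure 114 mm over their backs; the gripper's body (76 mm by 85 mm) begins 54 mm behind the grasp point. The pads swing forward as they close: fully open they stand 13 mm farther back than shut.
Start: joints at [-1.035, 0.385, 0.008, 0, -1.194, -0.259], TCP at [0.171, -0.601, 0.231] pointing down, gripper open.
Joint ranges: [-3.14, 3.14], [-1.21, 2.06], [-1.07, 1.41], [-3.16, 2.05], [-2.99, -0.16], [-3.1, 3.1]. Speed limits (rad/s): [2.79, 2.79, 3.14, 3.14, 3.14, 3.14].

## Interface

Orientations are given as a unit quaternion [w, x, y, z].
In Python, from bench import read_state, read_camera, camera_info, finish_job, search_frame, trace, pinpoint gives the robot as it stands. The module is installed in compiled form; this text tells all that it offers.
- The arm moves only by the tool step_arm, never from a script. Its argument "motion" is a list of rows, each a list of 7 numbers: the turn, a rotation vector about the world's x, y, z in degrees, then the shift along the world's x, y, z in m, then the closure, from 0 (fully open) to 1 (shut). A call has 1 to 20 rows; each row is the pose to reach, as a shift and turn from the pose commanded when the call began; what a row does not reach only later rows make up. A row lasts 1/12 s, in which the tool goes at most 41.7 mm and 7.16 degrees, less where a joint would pass 70% of its speed; a pose out of reach is approached as far as the arm can. A call with a gripper value outside its range is refused whole. The fingers move at their own pace and stop on an object; "force" is the grip in N (left out, the last holds). Time passes only in rows, so rows that repeat a pose let the fingers close. It gives the time, the measured TCP pose, the force and the opening at its end, in the units of the state.
- read_state(): the state, without advancing time (a new reading comes with each control period).
- read_camera(name): name is "scene" or "top" or "wrist"; returns the picture (420x560x3 uint8, red, green, blue); there is no depth.
- camera_info(name): a dict with "fx", "fy", "cx", "cy" (pixels), "T" (4x4, takes a point from camera to world coordinates). Camera axes: x right, y down, z forward; pixel columns grow to the right and rows downward; lengths in m; the calibration is good to about 2 mm. A picture is of the moment at which its call begins: read the wrist's pose just before it. camera_info takes no time and is no camera call; for the wrist camera it gives the pose at the moment of the call.
- finish_job(): hands the job in, once; it reports no verdict.
Trained networks look in the newest picture that a camera, given by its name, has taken for a name from the list of things; names that differ only in an ending like _2 or _b are one class to them, and where a whole thing is asked for, a point or a joint stands for the part that bears it (a point fixed in the world has none). Each returns a list of dicts, best first, with "conf" (0 to 1); they miss things now and then, are a little off and sometimes report something else, mostly with a low value. They report only what shows in the picture. A call takes as long as a camera call.
- search_frame(camera, name): "extent" ([left, top, right, bottom] as shares, 0 to 1, of the picture: columns of its width, rows of its height, round what is visible of it).
- trace(camera, name): "mask" (420x560 bool, what is visible of it) and "extent" ([left, top, right, bottom] as shares, 0 to 1, of the picture: columns of its width, rows of its height, round what is visible of it).
- pinpoint(camera, name): "position" ([column, row] as shares, 0 to 1, of the picture: columns of its width, rows of its height: a listed point, or the origin of a listed thing).
The state is a dict: "t": time; "joint_pos": joint angles; "joint_velocities": joint speeds; "tau": joint torques, N m; "ee_pos": TCP position; "tool_rot": TCP orientation; "wrist_force": force on the tool from outside, world axes, zero at the start; "wrist_torque": the same for the moment, N m; "finger_gap": opening from 0.0 (shut) to 1.0 (fully open).
Only numpy, scipy, OpenCV 4.12 (cv2) and the standard library are available. Lean on these libraries where they do the work, as an engineer would, in place of code of your own. Each camera call takes 0.05 s, during which the arm holds its last target. There are 200 camera calls.

## Task

Get the small orange bowl ready for one-handed whisking: set it gently upright on the preparation board between the rubber-faced jaw and the fence and let go, then turn the winged knob clockwise until the jaw holds the bowl firmly, but not so hard that the plastic is squeezed out of shape. Move the jaw by its knob only, do not press on the jaw or on the red frame with its upright cheek beside the wings, and leave everything else on the cart where it is.

Things in the scene. Friction and masses are not known exactly. Their poses are not given: they have to be found in the camera images.
- bowl: Small orange plastic bowl, about 0.16 kg, loose on the cart. Outer diameter 110 mm at the rim, 62 mm high. Its top 16 mm is a collar 10 mm thick with upright faces, good to pinch with one finger inside; below it the wall is 4 mm, upright down to 30 mm height, then narrowing to a flat foot 68 mm across. Origin: centre of the underside, z up.
- board: White board fixed to the cart, 200 mm (its x) by 320 mm (its y), top face 20 mm above its origin (centre of underside, cart height). Along its y stand the red clamp frame (y = -95 mm), the jaw and the grey fence. The fence, 86 mm above the cart and 90 mm wide, has its rubber face to -y at y = 122 to 128 mm: it has play and worn rubber, so its exact place is unknown.
- bowl_place (a point): Spot on the board's top face (board x = 0, y = 64 mm, 20 mm above the cart) where the centre of the bowl's underside goes: at least 2 mm clear of jaw and fence on each side with the knob as found. Axes as the board's.
- frame: Red clamp frame fixed on the board: a case 60 x 80 mm, 22 mm high, under the knob, and on its +x side only an upright cheek 94 mm long, its top 78 mm above the cart, its inner face 33 mm from the knob's axis: the wing tips sweep past it with 5 mm to spare. Origin: on the knob's axis at the board's top face, axes as the board's.
- jaw: Grey upright jaw, black rubber face 70 mm wide looking to the board's +y, top 85 mm above the cart. Slides along the board's y, 10 mm towards the fence per radian of knob, and stays where the knob leaves it. A firm hold is 6 to 20 N between jaw and bowl; above 30 N the bowl is squeezed out of shape. Origin: foot of the face's middle, on the board's top.
- wing (a joint): Angle of the winged knob in radians, 0 to 1.8; grows clockwise seen from above, driving the jaw towards the fence. Starts between 0 and 0.35. The bowl is gripped somewhere between 0.85 and 1.5; from there the hold rises by roughly 35 N per 0.1 rad of the knob.
- wing_grip (a point): Middle of the yellow wings, on the knob's vertical axis, 75 mm above the cart; turns with the knob. One upright blade 56 mm long (point x), 10 mm thick (point y), 62 to 88 mm above the cart; a cam below reaches 52 mm. Stiff friction of 0.24 N m (a paused hand feels some 0.15). Once the bowl is gripped, a hand pausing between small turns feels about 0.05 N m more at 12 N of hold, 0.1 more at 20 N.
- canister: Blue jar with a wooden lid, 80 mm across, 130 mm high, origin under its centre. Leave alone.
- nest: Two larger orange bowls nested, 188 mm across, about 95 mm high, origin under the centre. Leave alone.
- pie_dish: Round glass pie dish, 202 mm across, 40 mm high, origin under its centre. Leave alone.
- dowel: Wooden rolling dowel lying flat, 400 mm long (its x), 38 mm thick, origin under its middle. Leave alone.
- whisk: Stainless balloon whisk lying flat, 270 mm long (its x), 54 mm high, origin where handle and wires meet, at cart height. Leave alone.
- mill: Dark wooden pepper mill, 56 mm across, 190 mm high, origin under its centre. Leave alone.

How it is judged:
On the way:
1. the bowl stands upright on the board between the jaw and the fence, let go (z of bowl in the frame of board between 0.015 and 0.025 m and x of bowl in the frame of board between -0.02 and 0.02 m and y of bowl in the frame of board between 0.05 and 0.08 m and angle between bowl's own z axis and vertical below 0.1 rad and contact force between the fingers and bowl below 0.3 N), for 0.2 s.
At the end, for the whole second after the job is handed in: The bowl stands upright (within 0.1 rad) and at rest on the board, let go, centred within 20 mm along the board's x and between jaw and fence, and the jaw presses it with 6 to 20 N (contact force between jaw and bowl between 6 and 20 N and z of bowl in the frame of board between 0.015 and 0.025 m and x of bowl in the frame of board between -0.02 and 0.02 m and y of bowl in the frame of board between 0.05 and 0.08 m and angle between bowl's own z axis and vertical below 0.1 rad and linear speed of bowl below 0.02 m/s); the robot touches nothing.
It fails at once if the jaw squeezes the bowl with more than 30 N (contact force between jaw and bowl above 30 N).
It fails at once if the robot pushes the jaw with more than 10 N (the knob moves it) (contact force between any of the arm, the fingers and jaw above 10 N).
It fails at once if the robot knocks or rubs the clamp frame with its cheek beside the wings with more than 10 N (contact force between any of the arm, the fingers and frame above 10 N).
It fails at once if the bowl is dropped or thrown (faster than 0.5 m/s while not held) (linear speed of bowl above 0.5 m/s and contact force between the fingers and bowl below 0.3 N).
It fails at once if a bystander is moved by more than 20 mm (distance of any of canister, nest, pie_dish, dowel, whisk, mill from where it was at the start of the episode above 0.02 m).
It also fails if it takes over 72 s, if anything falls off the work surface, if the arm or the gripper's body presses on something with over 40 N, if the wrist force passes 120 N, or if a joint passes its speed limit or range.

## Working session

There is one attempt and no reset: what is moved stays moved. The work goes in short steps, Python scripts to look and compute and a tool call to move; the robot and the scene stay as the last step left them, time stands still between calls to the robot, and variables do not carry over. Pictures are saved under pics/ and viewed, about 8 in all and at most 12, crops included, and the job is handed in when it is done.

Besides the shell and the picture viewer there is one more tool, called after "Request:" as a command line: name --pt "numbers of a row" for each row, then --argument value for the rest. step_arm: Moves the arm, as the interface text tells. Its arguments: {"type":"object","properties":{"motion":{"type":"array"},"force":{"type":"number"}},"required":["motion"]}

```bash
mkdir -p pics; cat > h.py <<'E'
import numpy as np, cv2
from bench import *
def ray(cam,col,row,info=None):
    i=info or camera_info(cam); T=np.array(i["T"])
    d=T[:3,:3]@np.array([(col-i["cx"])/i["fx"],(row-i["cy"])/i["fy"],1.])
    return T[:3,3],d
def at_z(cam,col,row,z,info=None):
    o,d=ray(cam,col,row,info); return o+d*(z-o[2])/d[2]
def proj(cam,p,info=None):
    i=info or camera_info(cam); T=np.array(i["T"])
    q=T[:3,:3].T@(np.asarray(p)-T[:3,3]); return i["fx"]*q[0]/q[2]+i["cx"],i["fy"]*q[1]/q[2]+i["cy"]
E
python3 - <<'E'
from h import *
np.set_printoptions(precision=4,suppress=True)
a=read_camera("scene");b=read_camera("top")
cv2.imwrite("pics/scene.png",a[:,:,::-1]);cv2.imwrite("pics/top.png",b[:,:,::-1])
for c in("scene","top"):
    i=camera_info(c);print(c,i["fx"],i["cx"],i["cy"],np.array(i["T"]).round(3).tolist())
s=read_state();print(s)
Z=dict(bowl=0,board=0,frame=.02,jaw=.02,bowl_place=.02,wing_grip=.075,canister=0,nest=0,pie_dish=0,dowel=0,whisk=0,mill=0)
for n,z in Z.items():
    for r in pinpoint("top",n)[:2]:
        c,w=r["position"][0]*560,r["position"][1]*420
        print(n,round(r["conf"],2),round(c),round(w),at_z("top",c,w,z))
E
```

```text
scene 398.548070716567 282.5828544055835 217.2244636204884 [[0.111, 0.831, -0.545, 1.2], [0.994, -0.098, 0.053, -0.067], [-0.009, -0.547, -0.837, 1.062], [0.0, 0.0, 0.0, 1.0]]
top 490.8997428194572 273.0377167136218 212.11220957419874 [[0.03, -0.995, 0.091, 0.415], [-0.999, -0.031, -0.015, 0.001], [0.018, -0.091, -0.996, 1.531], [0.0, 0.0, 0.0, 1.0]]
{'t': 0.1, 'joint_pos': array([-1.0353,  0.3855,  0.0068, -0.0004, -1.194 , -0.2586]), 'joint_velocities': array([-0.0015, -0.0018,  0.0019,  0.0006,  0.0007,  0.001 ]), 'tau': array([ -0.0008, -39.3319,  18.8929,   4.1979,  -0.0026,   0.    ]), 'ee_pos': array([ 0.1707, -0.6007,  0.2303]), 'tool_rot': array([-0.0002, -0.1379,  0.9904,  0.001 ]), 'wrist_force': array([-0.2734, -0.1343, -0.3649]), 'wrist_torque': array([ 0.0049, -0.0293,  0.0485]), 'finger_gap': 1.0008568188163038}
bowl 0.86 174 220 [0.521  0.2862 0.    ]
bowl 0.3 316 147 [ 0.7666 -0.153   0.    ]
board 0.75 279 247 [ 0.4479 -0.0433  0.    ]
board 0.61 280 244 [ 0.4564 -0.0471  0.    ]
frame 0.76 316 249 [ 0.4443 -0.1583  0.02  ]
frame 0.74 157 276 [0.3468 0.3259 0.02  ]
jaw 0.56 278 243 [ 0.4576 -0.0397  0.02  ]
bowl_place 0.94 264 239 [0.4694 0.0041 0.02  ]
bowl_place 0.7 377 236 [ 0.4884 -0.346   0.02  ]
wing_grip 0.43 313 247 [ 0.4474 -0.1441  0.075 ]
canister 0.95 376 235 [ 0.4921 -0.3458  0.    ]
nest 0.66 318 146 [ 0.7693 -0.1583  0.    ]
nest 0.54 376 237 [ 0.4868 -0.3487  0.    ]
pie_dish 0.74 233 142 [0.7734 0.1103 0.    ]
pie_dish 0.55 159 277 [0.3425 0.3221 0.    ]
dowel 0.79 114 213 [0.5367 0.4735 0.    ]
whisk 0.84 426 209 [ 0.5808 -0.5047  0.    ]
mill 0.88 159 275 [0.3513 0.3222 0.    ]
```

View pics/scene.png

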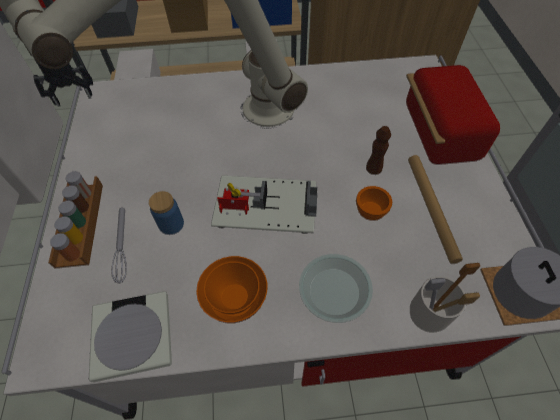

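View pics/top.png

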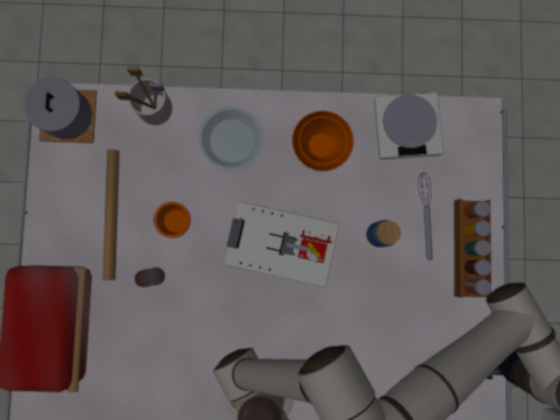

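The scene view shows the board at about (265,205) with the red frame and yellow wings at (235,195), and the small bowl at (374,202). In the top view the bowl is at (172,220) and the fence at (235,232), so the board's +y runs roughly along world +y with a yaw of about -13°. These match the network results. Next I'll move over the board for a wrist view.

Request:
step_arm --pt "0 0 7 0 0 0.04 0" --pt "0 0 14 0 0 0.08 0" --pt "0 0 21 0.01 0.03 0.11 0" --pt "0 0 28 0.03 0.07 0.13 0" --pt "0 0 35 0.05 0.11 0.14 0" --pt "0 0 42 0.07 0.15 0.15 0" --pt "0 0 49 0.09 0.19 0.16 0" --pt "0 0 55 0.11 0.23 0.17 0" --pt "0 0 61 0.13 0.27 0.18 0" --pt "0 0 61 0.15 0.31 0.19 0" --pt "0 0 61 0.17 0.35 0.2 0" --pt "0 0 61 0.19 0.39 0.2 0" --pt "0 0 61 0.21 0.43 0.2 0" --pt "0 0 61 0.23 0.47 0.2 0" --pt "0 0 61 0.25 0.51 0.2 0" --pt "0 0 61 0.25 0.55 0.2 0" --pt "0 0 61 0.25 0.55 0.2 0" --pt "0 0 61 0.25 0.55 0.2 0" --pt "0 0 61 0.25 0.55 0.2 0"

```text
t: 2.28
ee_pos: [0.4212, -0.0491, 0.4312]
tool_rot: [-0.0, -0.624, 0.782, 0.0]
wrist_force: [-0.1, -0.4, -0.1]
finger_gap: 1.003
```

```bash
python3 - <<'E'
from h import *
np.set_printoptions(precision=4,suppress=True)
s=read_state();i=camera_info("wrist")
b=read_camera("wrist");cv2.imwrite("pics/w1.png",b[:,:,::-1])
print(s["t"],s["joint_pos"],s["ee_pos"],s["tool_rot"]);print(i["fx"],i["cx"],i["cy"],np.array(i["T"]).round(3).tolist())
for n,z in dict(bowl=0,board=0,frame=.02,jaw=.02,bowl_place=.02,wing_grip=.075).items():
    for r in pinpoint("wrist",n)[:2]:
        c,w=r["position"][0]*560,r["position"][1]*420
        print(n,round(r["conf"],2),round(c),round(w),at_z("wrist",c,w,z,i))
E
```

```text
2.2833 [ 0.2704 -0.0512 -0.0414 -0.0001 -1.5809 -0.4947] [ 0.4212 -0.0491  0.4312] [-0.0001 -0.6235  0.7818  0.0001]
314.259812113406 278.09224969130645 213.60571278842332 [[-0.975, 0.212, 0.07, 0.402], [0.223, 0.925, 0.308, -0.128], [0.001, 0.316, -0.949, 0.573], [0.0, 0.0, 0.0, 1.0]]
bowl 0.63 265 319 [0.5245 0.2869 0.    ]
bowl 0.33 261 196 [0.4679 0.016  0.    ]
board 0.67 261 158 [ 0.4499 -0.052   0.    ]
frame 0.9 252 104 [ 0.4418 -0.1454  0.02  ]
jaw 0.58 258 162 [ 0.4555 -0.0502  0.02  ]
bowl_place 0.95 258 195 [0.4704 0.0084 0.02  ]
wing_grip 0.76 250 100 [ 0.4393 -0.1504  0.075 ]
```

View pics/w1.png

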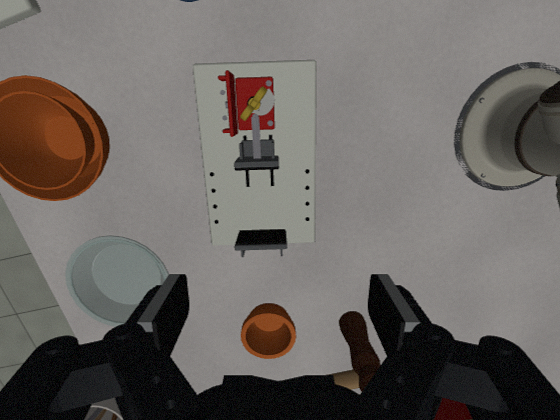

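The wrist view shows the board's outline from (193,65) to (316,243), the frame with a diagonal yellow blade at (257,103), the jaw face near (257,168), the fence near (261,238) and the bowl rim near (268,330). I'll fit these shapes in world coordinates.

```bash
python3 - <<'E'
from h import *
np.set_printoptions(precision=4,suppress=True)
i=camera_info("wrist"); read_camera("wrist")
def world(m,z): 
    c=max(cv2.findContours(m.astype(np.uint8),0,1)[0],key=len)[:,0]
    return np.array([at_z("wrist",u+.0,v+.0,z,i)[:2] for u,v in c]),c
m=trace("wrist","board")[0];P,c=world(m["mask"],.02)
r=cv2.minAreaRect((P*1000).astype(np.float32));print("board",m["conf"],r)
m=trace("wrist","bowl")
for q in m[:3]: print("bowl",q["conf"],np.array(q["extent"])*[560,420,560,420])
P,c=world(m[0]["mask"],.062)
print("rim circ", cv2.minEnclosingCircle((P*1000).astype(np.float32)))
b=read_camera("wrist");h=cv2.cvtColor(b,cv2.COLOR_RGB2HSV)
y=((h[...,0]>20)&(h[...,0]<35)&(h[...,1]>130)&(h[...,2]>90)).astype(np.uint8);y[:70]=0;y[140:]=0;y[:,:200]=0;y[:,310:]=0
P,c=world(y,.088);r=cv2.minAreaRect((P*1000).astype(np.float32));print("wing",y.sum(),r,cv2.boxPoints(r))
cv2.imwrite("pics/crop.png",cv2.resize(b[60:270,180:340,::-1],None,fx=3.5,fy=2.8,interpolation=2))
for n in("fence","jaw","wing_grip"):
    try:
        for q in trace("wrist",n)[:2]: print(n,q["conf"],np.array(q["extent"])*[560,420,560,420])
    except Exception as e: print(e)
E
```

```text
board 0.77 ((453.1575012207031, -51.319580078125), (317.79638671875, 199.25062561035156), 78.81578826904297)
bowl 0.86 [243.376 304.5   298.312 358.806]
rim circ ((513.3773803710938, 269.74310302734375), 65.24032592773438)
wing 263 ((425.9805908203125, -148.87631225585938), (29.160701751708984, 16.82547378540039), 32.451168060302734) [[ 409.1629 -149.6008]
 [ 418.1911 -163.7989]
 [ 442.7983 -148.1519]
 [ 433.7701 -133.9537]]
it knows: board, bowl, bowl_place, canister, dowel, frame, jaw, mill, nest, pie_dish, whisk, wing, wing_grip
jaw 0.57 [235.984 117.516 279.496 171.108]
jaw 0.34 [176.12    0.    203.504   7.518]
```

Request:
step_arm --pt "0 0 0 0.015 0.035 0 0.5" --pt "0 0 0 0.03 0.07 -0.01 0.5" --pt "0 0 0 0.045 0.105 -0.02 0.5" --pt "0 0 1 0.06 0.14 -0.03 0.5" --pt "0 0 1 0.075 0.17 -0.05 0.5" --pt "0 0 1 0.09 0.2 -0.07 0.5" --pt "0 0 1.7 0.105 0.23 -0.09 0.5" --pt "0 0 1.7 0.12 0.26 -0.11 0.5" --pt "0 0 1.7 0.13 0.29 -0.13 0.5" --pt "0 0 1.7 0.14 0.31 -0.155 0.5" --pt "0 0 1.7 0.15 0.325 -0.185 0.5" --pt "0 0 1.7 0.15 0.325 -0.215 0.5" --pt "0 0 1.7 0.15 0.325 -0.23 0.5" --pt "0 0 1.7 0.15 0.325 -0.23 0.5" --pt "0 0 1.7 0.15 0.325 -0.23 0.5"

```text
t: 4.18
ee_pos: [0.5709, 0.2737, 0.2007]
tool_rot: [-0.001, -0.633, 0.774, -0.0]
wrist_force: [-0.0, -0.3, 0.5]
finger_gap: 0.497
```

```bash
python3 - <<'E'
from h import *
np.set_printoptions(precision=4,suppress=True)
s=read_state();i=camera_info("wrist")
b=read_camera("wrist");cv2.imwrite("pics/w2.png",b[:,:,::-1])
print(s["t"],s["ee_pos"],s["tool_rot"],s["finger_gap"]);print(np.array(i["T"])[:3,3])
for r in pinpoint("wrist","bowl")[:2]:
    c,w=r["position"][0]*560,r["position"][1]*420
    print(round(r["conf"],2),c,w,at_z("wrist",c,w,0,i))
q=trace("wrist","bowl")[0];m=q["mask"].astype(np.uint8)
c=max(cv2.findContours(m,0,1)[0],key=len)[:,0]
P=np.array([at_z("wrist",u,v,.062,i)[:2] for u,v in c])*1000
print(q["conf"],P.min(0),P.max(0),cv2.minEnclosingCircle(P.astype(np.float32)))
from scipy.optimize import least_squares
f=lambda x:np.hypot(P[:,0]-x[0],P[:,1]-x[1])-55
z=least_squares(f,P.mean(0),loss="soft_l1",f_scale=1.);print("circle fit",z.x,np.percentile(abs(z.fun),[50,90]))
print("tips at",[proj("wrist",s["ee_pos"],i)])
E
```

```text
4.1833 [0.5709 0.2737 0.2007] [-0.0009 -0.6332  0.774  -0.0003] 0.49686660670684935
[0.5536 0.1942 0.3427]
0.66 325.416 186.186 [0.5176 0.2844 0.    ]
0.64 [461.5579 226.5101] [569.8779 336.568 ] ((516.630859375, 281.6048889160156), 55.45718002319336)
circle fit [516.3191 281.5668] [0.694  1.6267]
tips at [(np.float64(275.51766661258546), np.float64(277.3992721497633))]
```

View pics/w2.png

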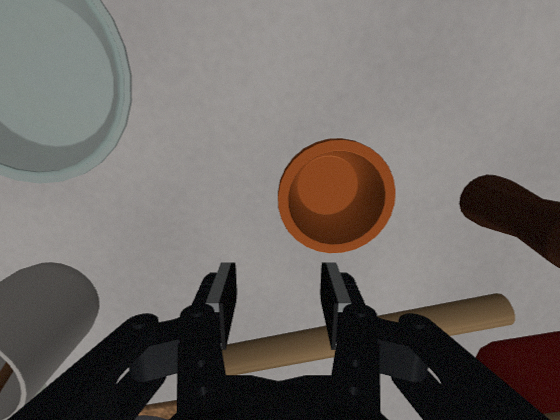

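The fingers are at (220–235,290) and (325–350,290), with nothing close by. The rim circle, 55 mm in radius, centres at (0.5165, 0.2816), and the network agrees to 3 mm. I'll pinch its board-+x side.

Request:
step_arm --pt "0 0 0 -0.0055 -0.002 -0.03 0.5" --pt "0 0 0 -0.0055 -0.002 -0.07 0.5" --pt "0 0 0 -0.0055 -0.002 -0.1 0.5" --pt "0 0 0 -0.0055 -0.002 -0.125 0.5" --pt "0 0 0 -0.0055 -0.002 -0.145 0.5" --pt "0 0 0 -0.0055 -0.002 -0.158 0.5" --pt "0 0 0 -0.0055 -0.002 -0.165 0.5" --pt "0 0 0 -0.0055 -0.002 -0.165 0.5"

```text
t: 5.0
ee_pos: [0.5654, 0.2717, 0.0361]
tool_rot: [-0.0, -0.633, 0.774, 0.0]
wrist_force: [0.4, -0.1, -0.6]
finger_gap: 0.499
```

Request:
step_arm --pt "0 0 0 0 0 0 0.65" --pt "0 0 0 0 0 0 0.72" --pt "0 0 0 0 0 0 0.78" --pt "0 0 0 0 0 0 0.84" --pt "0 0 0 0 0 0 0.9" --pt "0 0 0 0 0 0 1" --pt "0 0 0 0 0 0 1" --pt "0 0 0 0 0 0 1" --pt "0 0 0 0 0 0 1" --force 30

```text
t: 5.75
ee_pos: [0.566, 0.2723, 0.0375]
tool_rot: [0.001, -0.633, 0.774, -0.0]
wrist_force: [-0.8, 0.3, 5.9]
finger_gap: 0.12
```

Request:
step_arm --pt "0 0 0 0 0 0.01 1" --pt "0 0 0 0 0 0.03 1" --pt "0 0 0 0 0 0.06 1" --pt "0 0 0 0 0 0.09 1" --pt "0 0 0 -0.005 -0.01 0.12 1" --pt "0 0 0 -0.01 -0.03 0.15 1" --pt "0 0 0 -0.02 -0.05 0.18 1" --pt "0 0 0 -0.03 -0.08 0.21 1" --pt "0 0 0 -0.04 -0.11 0.24 1" --pt "0 0 0 -0.05 -0.135 0.265 1" --pt "0 0 0 -0.055 -0.145 0.285 1" --pt "0 0 0 -0.055 -0.15 0.295 1" --pt "0 0 0 -0.055 -0.15 0.295 1" --pt "0 0 0 -0.055 -0.15 0.295 1"

```text
t: 6.92
ee_pos: [0.5101, 0.1222, 0.3302]
tool_rot: [-0.0, -0.633, 0.774, 0.001]
wrist_force: [0.2, 0.0, -2.2]
finger_gap: 0.123
```

```bash
python3 - <<'E'
from h import *
np.set_printoptions(precision=4,suppress=True)
s=read_state();i=camera_info("wrist")
b=read_camera("wrist");cv2.imwrite("pics/w3.png",b[:,:,::-1]);np.savez("w3.npz",im=b,T=i["T"],ee=s["ee_pos"])
print(s["t"],s["ee_pos"],s["tool_rot"],s["finger_gap"],s["wrist_force"]);print(np.array(i["T"])[:3,3])
for n,z in dict(bowl=s["ee_pos"][2]-.0355,bowl_place=.02,jaw=.02,wing_grip=.075,frame=.02).items():
    for r in pinpoint("wrist",n)[:2]:
        c,w=r["position"][0]*560,r["position"][1]*420
        print(n,round(r["conf"],2),round(c),round(w),at_z("wrist",c,w,z,i))
E
```

```text
6.9167 [0.5101 0.1222 0.3302] [-0.0004 -0.6329  0.7742  0.0007] 0.12342202455955689 [ 0.1908  0.005  -2.207 ]
[0.4928 0.0423 0.4721]
bowl 0.56 356 246 [0.4612 0.1307 0.2947]
bowl_place 0.87 292 82 [0.4669 0.0131 0.02  ]
jaw 0.73 293 29 [ 0.4547 -0.0479  0.02  ]
frame 0.69 291 30 [ 0.4571 -0.0475  0.02  ]
```

View pics/w3.png

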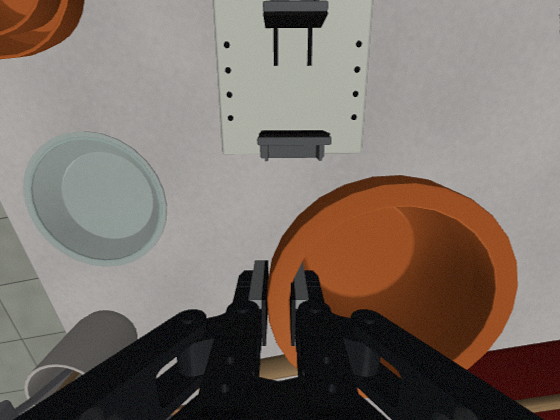

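The bowl is held upright, with its rim filling (270–515, 177–420). The jaw top is at rows 2–12 with its black face at rows 12–27. The fence's black face is at rows 131–137. Next, the exact faces and the held bowl's centre.

```bash
python3 - <<'E'
from h import *
np.set_printoptions(precision=4,suppress=True)
d=np.load("w3.npz");im=d["im"];i=camera_info("wrist");i=dict(i,T=d["T"]);ee=d["ee"]
g=im.mean(2)
print("jaw",g[0:36,283:305].mean(1).round().astype(int)); print("fence",g[122:164,285:305].mean(1).round().astype(int))
r=np.s_[130:133]; print("fcols",[int(x) for x in g[133:136,250:340].mean(0)]); print("jcols",[int(x) for x in g[16:22,256:336].mean(0)])
h=cv2.cvtColor(im,cv2.COLOR_RGB2HSV);m=((h[...,0]<18)&(h[...,1]>150)&(h[...,2]>60)).astype(np.uint8);m[:150]=0
m=cv2.morphologyEx(m,3,np.ones((5,5)))if 0 else m
c=max(cv2.findContours(m,0,1)[0],key=len)[:,0]
zr=ee[2]-.0375+.062
# outer rim: keep hull points of right side/top
hull=cv2.convexHull(c)[:,0]
hull=np.array([p for p in c if cv2.pointPolygonTest(cv2.convexHull(c).astype(np.float32),(float(p[0]),float(p[1])),True)<1.0 and p[1]<400 and p[0]>280])
P=np.array([at_z("wrist",u,v,zr,i)[:2] for u,v in hull])*1000
from scipy.optimize import least_squares
for rad in (None,55):
    f=lambda x:np.hypot(P[:,0]-x[0],P[:,1]-x[1])-(rad or x[2])
    z=least_squares(f,[460,131,55],loss="soft_l1");print(len(P),z.x,np.percentile(abs(z.fun),[50,90]))
B=np.array([[.98,-.198],[.198,.98]])
print("off in board axes from tcp",B@(z.x[:2]/1000-ee[:2]))
E
```

```text
jaw [ 89  69  86  86  86  84  85  84  84  84  85  41  19  19  20  16  12  14
  11  15  12  13  13  12  11  13   9   2 175 173 171 171 170 171 170 169]
fence [170 169 170 169 170 170 171 180  68   9   7  10  17  17  19  60  81  81
  81  81  81  82  81  72  79  80  81  80  80  80  80  80  80  80  79  73
 161 164 163 163 163 163]
fcols [170, 169, 170, 170, 169, 170, 170, 174, 146, 50, 10, 10, 13, 10, 15, 19, 13, 7, 16, 15, 10, 13, 18, 19, 9, 13, 13, 9, 17, 13, 9, 17, 9, 18, 14, 12, 17, 15, 14, 17, 8, 12, 13, 13, 11, 16, 8, 19, 14, 16, 17, 18, 12, 20, 12, 15, 11, 14, 8, 19, 15, 18, 13, 18, 13, 14, 16, 19, 12, 20, 14, 16, 17, 16, 14, 16, 14, 16, 18, 69, 141, 174, 168, 170, 169, 169, 170, 169, 170, 170]
jcols [170, 171, 170, 171, 171, 171, 172, 137, 29, 7, 10, 7, 11, 13, 9, 15, 13, 10, 12, 12, 13, 8, 9, 12, 11, 15, 14, 14, 13, 9, 11, 13, 14, 11, 16, 13, 8, 9, 13, 9, 13, 11, 14, 12, 17, 12, 13, 13, 12, 11, 12, 15, 12, 12, 9, 13, 9, 14, 11, 9, 16, 9, 13, 15, 14, 10, 10, 12, 45, 92, 145, 171, 172, 172, 171, 172, 172, 171, 171, 171]
375 [462.8179 130.0459  55.3276] [0.5761 1.354 ]
375 [462.5554 129.7203  55.    ] [0.6282 1.5048]
off in board axes from tcp [-0.0481 -0.002 ]
```

```bash
python3 - <<'E'
from h import *
np.set_printoptions(precision=4,suppress=True)
d=np.load("w3.npz");i=dict(camera_info("wrist"),T=d["T"])
B=np.array([[.98,-.198],[.198,.98]]);C=np.array([.4532,-.0513])
for n,u,v,z in [("jawfoot",296,27.5,.02),("jawtop",296,11.3,.085),("fencefoot",294,130.0,.02),("fencetop",294,136.8,.086),("boardend",294,157.7,.0),("fence L",258.5,135,.086),("fence R",329.5,135,.086),("jaw L",263.2,19,.05),("jaw R",325.5,19,.05),
 ("edgeL",218,60,.02),("edgeR",368,60,.02)]:
    p=at_z("wrist",u,v,z,i)[:2];print(n,p,"board",B@(p-C))
# column-wise slope of fence foot -> board yaw
g=d["im"].mean(2); cols=np.arange(264,326); rows=[120+np.argmax(g[120:140,c]<100) for c in cols]
k=np.polyfit(cols,rows,1);a,b=[at_z("wrist",c,np.polyval(k,c),.02,i)[:2] for c in(264,326)];t=a-b;print("fence yaw",np.degrees(np.arctan2(t[1],t[0])))
E
```

```text
jawfoot [ 0.4502 -0.0486] board [-0.0034  0.0021]
jawtop [ 0.4536 -0.0505] board [0.0002 0.0008]
fencefoot [0.4758 0.0745] board [-0.0027  0.1277]
fencetop [0.4798 0.0775] board [0.0005 0.1315]
boardend [0.4825 0.1153] board [-0.0043  0.1691]
fence L [0.521 0.067] board [0.043  0.1293]
fence R [0.4378 0.084 ] board [-0.0419  0.1295]
jaw L [ 0.4892 -0.0589] board [ 0.0368 -0.0003]
jaw R [ 0.4175 -0.0443] board [-0.0364 -0.0002]
edgeL [ 0.5567 -0.0322] board [0.0976 0.0392]
edgeR [0.365  0.0068] board [-0.098   0.0395]
fence yaw -11.769622418491787
```

Jaw face is at board y ≈ 2 mm and the fence face at ≈ 127.5 mm, so there is about 8 mm clearance each side. The bowl target is (0.466, 0.012), which agrees with the network. Moving there now, then lowering.

Request:
step_arm --pt "0 0 0 0.001 -0.02 0 1" --pt "0 0 0 0.002 -0.05 0 1" --pt "0 0 0 0.003 -0.08 -0.01 1" --pt "0 0 0 0.004 -0.1 -0.03 1" --pt "0 0 0 0.0045 -0.112 -0.055 1" --pt "0 0 0 0.0045 -0.1185 -0.085 1" --pt "0 0 0 0.0045 -0.1185 -0.12 1" --pt "0 0 0 0.0045 -0.1185 -0.15 1" --pt "0 0 0 0.0045 -0.1185 -0.18 1" --pt "0 0 0 0.0045 -0.1185 -0.205 1" --pt "0 0 0 0.0045 -0.1185 -0.225 1" --pt "0 0 0 0.0045 -0.1185 -0.24 1" --pt "0 0 0 0.0045 -0.1185 -0.252 1" --pt "0 0 0 0.0045 -0.1185 -0.26 1" --pt "0 0 0 0.0045 -0.1185 -0.265 1" --pt "0 0 0 0.0045 -0.1185 -0.268 1" --pt "0 0 0 0.0045 -0.1185 -0.268 1"

```text
t: 8.63
ee_pos: [0.5149, 0.0034, 0.063]
tool_rot: [-0.0, -0.633, 0.774, 0.0]
wrist_force: [-0.5, 0.4, -1.7]
finger_gap: 0.12
```

Request:
step_arm --pt "0 0 0 0 0 -0.002 1" --pt "0 0 0 0 0 -0.003 1" --pt "0 0 0 0 0 -0.003 1"

```text
t: 8.88
ee_pos: [0.515, 0.0034, 0.0607]
tool_rot: [0.0, -0.633, 0.774, -0.0]
wrist_force: [-0.2, 0.6, -2.4]
finger_gap: 0.124
```

Request:
step_arm --pt "0 0 0 0 0 -0.001 1" --pt "0 0 0 0 0 -0.002 1" --pt "0 0 0 0 0 -0.002 1"

```text
t: 9.13
ee_pos: [0.5148, 0.0033, 0.0583]
tool_rot: [0.0, -0.633, 0.774, 0.0]
wrist_force: [-0.9, -0.6, -1.9]
finger_gap: 0.118
```

Request:
step_arm --pt "0 0 0 0 0 -0.001 1" --pt "0 0 0 0 0 -0.0015 1" --pt "0 0 0 0 0 -0.0015 1"

```text
t: 9.38
ee_pos: [0.5153, 0.0033, 0.0575]
tool_rot: [0.0, -0.633, 0.774, -0.0]
wrist_force: [0.2, -0.4, 4.1]
finger_gap: 0.116
```

Request:
step_arm --pt "0 0 0 0 0 0 0.85" --pt "0 0 0 0 0 0 0.78" --pt "0 0 0 0 0 0 0.7" --pt "0 0 0 0 0 0 0.62" --pt "0 0 0 0 0 0 0.55" --pt "0 0 0 0 0 0 0.55" --pt "0 0 0 0 0 0 0.55" --pt "0 0 0 0 0 0.01 0.55" --pt "0 0 0 0 0 0.03 0.55" --pt "0 0 0 0 0 0.06 0.55" --pt "0 0 0 0 0 0.1 0.55" --pt "0 0 0 -0.01 0.01 0.14 0.55" --pt "0 0 0 -0.03 0.02 0.18 0.55" --pt "0 0 0 -0.05 0.02 0.2 0.55" --pt "0 0 0 -0.07 0.02 0.22 0.55" --pt "0 0 0 -0.08 0.02 0.23 0.55" --pt "0 0 0 -0.08 0.02 0.23 0.55" --pt "0 0 0 -0.08 0.02 0.23 0.55"

```text
t: 10.88
ee_pos: [0.4347, 0.0234, 0.2879]
tool_rot: [0.001, -0.633, 0.774, -0.0]
wrist_force: [-0.0, -0.3, -0.2]
finger_gap: 0.45
```

```bash
python3 - <<'E'
from h import *
np.set_printoptions(precision=4,suppress=True)
s=read_state();i=camera_info("wrist")
b=read_camera("wrist");cv2.imwrite("pics/w4.png",b[:,:,::-1]);np.savez("w4.npz",im=b,T=i["T"],ee=s["ee_pos"])
print(s["t"],s["ee_pos"],s["finger_gap"],s["joint_pos"]);print(np.array(i["T"])[:3,3])
for n,z in dict(bowl=.02,jaw=.02,wing_grip=.075,frame=.02).items():
    for r in pinpoint("wrist",n)[:2]:
        c,w=r["position"][0]*560,r["position"][1]*420
        print(n,round(r["conf"],2),round(c),round(w),at_z("wrist",c,w,z,i))
m=trace("wrist","bowl")[0]["mask"].astype(np.uint8)
c=max(cv2.findContours(m,0,1)[0],key=len)[:,0]
P=np.array([at_z("wrist",u,v,.082,i)[:2] for u,v in c])*1000
from scipy.optimize import least_squares
z=least_squares(lambda x:np.hypot(P[:,0]-x[0],P[:,1]-x[1])-55,P.mean(0),loss="soft_l1");print("rim",z.x,np.percentile(abs(z.fun),[50,90]))
E
```

```text
10.8833 [0.4347 0.0234 0.2879] 0.44991522938809736 [ 0.4296  0.0107 -0.3271 -0.0002 -1.2299 -0.6288]
[ 0.4168 -0.0565  0.4296]
bowl 0.92 250 175 [0.4701 0.0185 0.02  ]
jaw 0.7 247 123 [ 0.4587 -0.0475  0.02  ]
wing_grip 0.82 241 17 [ 0.4366 -0.1473  0.075 ]
wing_grip 0.59 251 122 [ 0.4489 -0.0487  0.075 ]
frame 0.75 249 34 [ 0.4343 -0.1429  0.02  ]
rim [464.216   12.3023] [1.0685 1.7863]
```

View pics/w4.png

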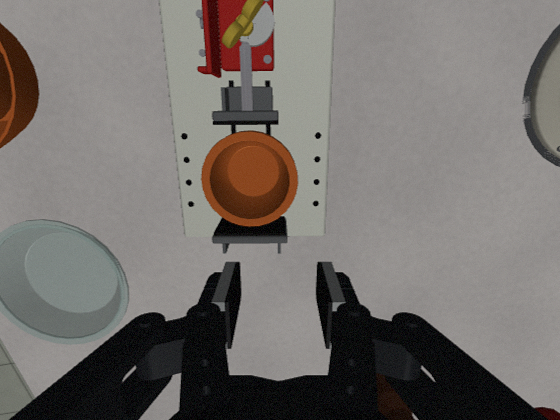

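The bowl stands upright at (250,175), between the jaw face at row 120 and the fence at row 220, with gaps on both sides. Its rim fit is (0.464, 0.012), on target. The blade runs diagonally at the top, (228,45) to (262,0). Next I'll move over the knob with the fingers roughly across the blade.

Request:
step_arm --pt "0 0 -6 0 -0.02 0 0.6" --pt "0 0 -12 0 -0.05 0 0.6" --pt "0 0 -18 0 -0.08 -0.01 0.6" --pt "0 0 -24 0 -0.11 -0.02 0.6" --pt "0 0 -30 0 -0.14 -0.04 0.6" --pt "0 0 -36 0 -0.16 -0.06 0.6" --pt "0 0 -37 0 -0.168 -0.08 0.6" --pt "0 0 -37 0 -0.168 -0.088 0.6" --pt "0 0 -37 0 -0.168 -0.088 0.6" --pt "0 0 -37 0 -0.168 -0.088 0.6"

```text
t: 12.02
ee_pos: [0.4352, -0.1445, 0.1989]
tool_rot: [-0.0, -0.355, 0.935, -0.0]
wrist_force: [-0.2, 0.9, 0.1]
finger_gap: 0.397
```

```bash
python3 - <<'E'
from h import *
np.set_printoptions(precision=4,suppress=True)
s=read_state();i=camera_info("wrist")
b=read_camera("wrist");cv2.imwrite("pics/w5.png",b[:,:,::-1]);np.savez("w5.npz",im=b,T=i["T"],ee=s["ee_pos"])
q=s["tool_rot"];print(s["t"],s["ee_pos"],s["finger_gap"],s["joint_pos"],"tooly",np.degrees(np.arctan2(2*q[2]**2-1,2*q[1]*q[2])));print(np.array(i["T"])[:3,3])
for n,z in dict(wing_grip=.075,frame=.02).items():
    for r in pinpoint("wrist",n)[:2]:
        c,w=r["position"][0]*560,r["position"][1]*420
        print(n,round(r["conf"],2),round(c),round(w),at_z("wrist",c,w,z,i))
h=cv2.cvtColor(b,cv2.COLOR_RGB2HSV)
y=((h[...,0]>20)&(h[...,0]<35)&(h[...,1]>130)&(h[...,2]>60)).astype(np.uint8)
c=max(cv2.findContours(y,0,1)[0],key=len)[:,0]
print("yellow px box",cv2.boundingRect(c),cv2.minAreaRect(c))
P=np.array([at_z("wrist",u,v,.088,i)[:2] for u,v in c])*1000
r=cv2.minAreaRect(P.astype(np.float32));print("wing",r,cv2.boxPoints(r))
E
```

```text
12.0167 [ 0.4352 -0.1445  0.1989] 0.3968461013476614 [ 0.0357  0.1292 -0.4316  0.0005 -1.0108 -0.8803] tooly 131.62237882499002
[ 0.3731 -0.1985  0.3408]
wing_grip 0.87 279 202 [ 0.4305 -0.1463  0.075 ]
frame 0.85 277 193 [ 0.4361 -0.1436  0.02  ]
yellow px box (267, 177, 20, 62) ((276.5, 207.5), (61.0, 19.0), 90.0)
wing ((433.4300842285156, -146.7416534423828), (53.922828674316406, 15.924725532531738), 40.936424255371094) [[ 407.8453 -158.3923]
 [ 418.2795 -170.4224]
 [ 459.0148 -135.091 ]
 [ 448.5806 -123.0609]]
```

View pics/w5.png

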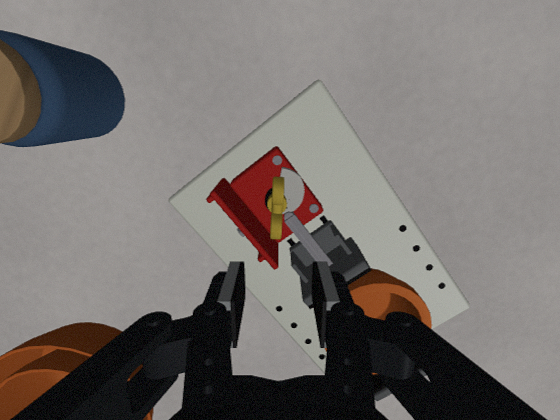

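The blade stands upright in the picture at columns 272–284, rows 177–239, centred between the fingers and aligned within about 1°. Fit and networks agree on the axis at about (0.434, -0.146). I'll narrow the opening to 20 mm so the fingers clear the cheek, then descend.

Request:
step_arm --pt "0 0 0 -0.001 -0.001 -0.02 0.76" --pt "0 0 0 -0.001 -0.001 -0.045 0.76" --pt "0 0 0 -0.001 -0.001 -0.07 0.76" --pt "0 0 0 -0.001 -0.001 -0.09 0.76" --pt "0 0 0 -0.001 -0.001 -0.1 0.76" --pt "0 0 0 -0.001 -0.001 -0.1 0.76"

```text
t: 12.67
ee_pos: [0.433, -0.145, 0.0976]
tool_rot: [-0.001, -0.355, 0.935, 0.001]
wrist_force: [0.2, -0.8, 0.2]
finger_gap: 0.236
```

Request:
step_arm --pt "0 0 0 0 0 -0.008 0.76" --pt "0 0 0 0 0 -0.014 0.76" --pt "0 0 0 0 0 -0.02 0.76" --pt "0 0 0 0 0 -0.026 0.76" --pt "0 0 0 0 0 -0.032 0.76" --pt "0 0 0 0 0 -0.036 0.76" --pt "0 0 0 0 0 -0.037 0.76" --pt "0 0 0 0 0 -0.037 0.76"

```text
t: 13.33
ee_pos: [0.4338, -0.1458, 0.0615]
tool_rot: [-0.0, -0.355, 0.935, 0.0]
wrist_force: [0.2, -0.7, -0.8]
finger_gap: 0.238
```

```bash
python3 - <<'E'
from h import *
np.set_printoptions(precision=3,suppress=True)
s=read_state();print(s["t"],s["ee_pos"],s["finger_gap"],s["wrist_force"],s["wrist_torque"])
E
```

```text
13.3333 [ 0.434 -0.146  0.062] 0.23809522216976195 [ 0.157 -0.724 -0.837] [-0.148 -0.081 -0.033]
```

Down without contact. Closing gently.

Request:
step_arm --pt "0 0 0 0 0 0 0.82" --pt "0 0 0 0 0 0 0.86" --pt "0 0 0 0 0 0 0.9" --pt "0 0 0 0 0 0 1" --pt "0 0 0 0 0 0 1" --pt "0 0 0 0 0 0 1" --force 30

```text
t: 13.83
ee_pos: [0.4347, -0.1465, 0.062]
tool_rot: [0.001, -0.355, 0.935, -0.001]
wrist_force: [2.8, -5.6, -4.8]
finger_gap: 0.167
```

```bash
cat > st.py <<'E'
from bench import *
import numpy as np
np.set_printoptions(precision=3,suppress=True)
for _ in range(1):
    s=read_state();q=s["tool_rot"]
    print(round(s["t"],2),"ee",s["ee_pos"],"gap",round(s["finger_gap"],3),"F",s["wrist_force"],"M",s["wrist_torque"],"tooly",round(float(np.degrees(np.arctan2(2*q[2]**2-1,2*q[1]*q[2]))),2),"j6",s["joint_pos"][5],"tau6",s["tau"][5])
E
python3 st.py
```

```text
13.83 ee [ 0.435 -0.146  0.062] gap 0.167 F [ 2.766 -5.643 -4.833] M [-1.739 -0.622 -0.017] tooly 131.57 j6 -0.8782667823548739 tau6 0.034307510359212756
```

Request:
step_arm --pt "0 0 0 0 0 0 1" --pt "0 0 0 0 0 0 1" --pt "0 0 0 0 0 0 1"

```text
t: 14.08
ee_pos: [0.4347, -0.1465, 0.062]
tool_rot: [0.001, -0.355, 0.935, -0.001]
wrist_force: [2.2, -5.7, -3.5]
finger_gap: 0.172
```

```bash
python3 st.py; python3 - <<'E'
from h import *
b=read_camera("wrist");cv2.imwrite("pics/w6.png",cv2.resize(b[150:400,180:380,::-1],None,fx=3,fy=2.4,interpolation=2))
E
```

```text
14.08 ee [ 0.435 -0.146  0.062] gap 0.172 F [ 2.16  -5.654 -3.538] M [-1.656 -0.609 -0.075] tooly 131.57 j6 -0.8782725088720365 tau6 0.034293076023459435
```

View pics/w6.png

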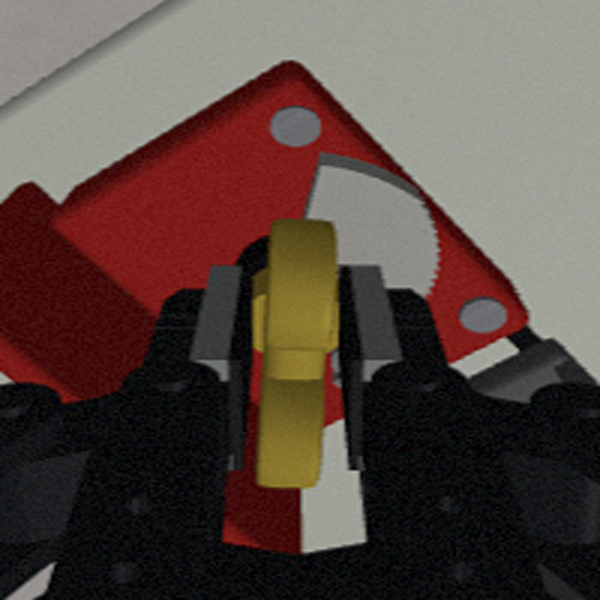

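The pads have closed on the round hub (about 14 mm), with the tips at its level and not on the 10 mm blade. The side force also shows the axis about 1 mm off. I'll open, raise 9 mm, shift and re-grip.

Request:
step_arm --pt "0 0 0 0 0 0 0.8" --pt "0 0 0 0 0 0 0.76" --pt "0 0 0 0 0 0.003 0.76" --pt "0 0 0 0.0008 -0.0008 0.009 0.76" --pt "0 0 0 0.0008 -0.0008 0.009 0.76" --pt "0 0 0 0.0008 -0.0008 0.009 0.84" --pt "0 0 0 0.0008 -0.0008 0.009 0.88" --pt "0 0 0 0.0008 -0.0008 0.009 0.95" --pt "0 0 0 0.0008 -0.0008 0.009 1" --pt "0 0 0 0.0008 -0.0008 0.009 1" --pt "0 0 0 0.0008 -0.0008 0.009 1" --force 40

```text
t: 15.05
ee_pos: [0.4349, -0.1465, 0.0713]
tool_rot: [0.0, -0.355, 0.935, -0.0]
wrist_force: [-0.9, -0.0, 6.2]
finger_gap: 0.11
```

```bash
python3 st.py
```

```text
15.05 ee [ 0.435 -0.147  0.071] gap 0.11 F [-0.861 -0.046  6.175] M [ 0.018  0.229 -0.203] tooly 131.55 j6 -0.8766316789547396 tau6 0.22713901475071907
```

Request:
step_arm --pt "0 0 -3 0 0 0 1" --pt "0 0 -7 0 0 0 1" --pt "0 0 -11 0 0 0 1" --pt "0 0 -15 0 0 0 1" --pt "0 0 -19 0 0 0 1" --pt "0 0 -23 0 0 0 1" --pt "0 0 -27 0 0 0 1" --pt "0 0 -30 0 0 0 1" --pt "0 0 -30 0 0 0 1" --pt "0 0 -30 0 0 0 1"

```text
t: 15.88
ee_pos: [0.434, -0.1451, 0.0713]
tool_rot: [-0.0, -0.101, 0.995, 0.001]
wrist_force: [-3.6, 9.3, 10.6]
finger_gap: 0.102
```

```bash
python3 st.py
```

```text
15.88 ee [ 0.434 -0.145  0.071] gap 0.102 F [-3.571  9.298 10.597] M [ 2.787  1.013 -0.116] tooly 101.54 j6 -1.3999620369218686 tau6 0.11371656786650419
```

Request:
step_arm --pt "0 0 0 -0.0009 0.0014 -0.001 1" --pt "0 0 -3 -0.0009 0.0016 -0.001 1" --pt "0 0 -7 -0.0009 0.0018 -0.001 1" --pt "0 0 -10 -0.0009 0.002 -0.001 1" --pt "0 0 -10 -0.0009 0.002 -0.001 1" --pt "0 0 -10 -0.0009 0.002 -0.001 1"

```text
t: 16.38
ee_pos: [0.4339, -0.1443, 0.0713]
tool_rot: [0.0, -0.014, 1.0, -0.0]
wrist_force: [-3.6, 2.8, 14.7]
finger_gap: 0.108
```

```bash
python3 st.py
```

```text
16.38 ee [ 0.434 -0.144  0.071] gap 0.108 F [-3.643  2.806 14.741] M [ 0.976  1.133 -0.156] tooly 91.6 j6 -1.579259518359705 tau6 0.12140854261815548
```

Request:
step_arm --pt "0 0 0 -0.0003 0.0005 0.001 1" --pt "0 0 -3 -0.0003 0.0008 0.002 1" --pt "0 0 -6 -0.0003 0.001 0.002 1" --pt "0 0 -8 -0.0003 0.001 0.002 1" --pt "0 0 -8 -0.0003 0.001 0.002 1" --pt "0 0 -8 -0.0003 0.001 0.002 1"

```text
t: 16.88
ee_pos: [0.4338, -0.1436, 0.0714]
tool_rot: [0.0, 0.056, 0.998, -0.0]
wrist_force: [1.7, -3.2, -4.2]
finger_gap: 0.105
```

```bash
python3 st.py; python3 - <<'E'
from h import *
b=read_camera("scene");cv2.imwrite("pics/s7.png",cv2.resize(b[165:240,200:330,::-1],None,fx=5,fy=5,interpolation=2))
E
```

```text
16.88 ee [ 0.434 -0.144  0.071] gap 0.105 F [ 1.662 -3.239 -4.156] M [-0.787 -0.78  -0.031] tooly 83.61 j6 -1.720180180739311 tau6 0.016090901917777956
```

View pics/s7.png

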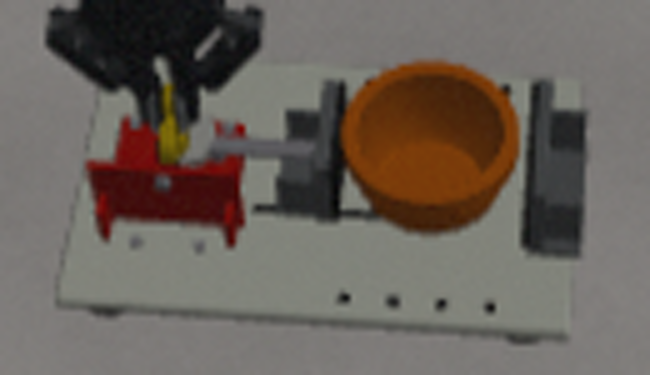

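The jaw at (330,150) now reaches the bowl, and a gap to the fence remains near (522,150). Turning on in small steps.

Request:
step_arm --pt "0 0 -3 0 0 -0.0005 1" --pt "0 0 -6 0 0 -0.0005 1" --pt "0 0 -8 0 0 -0.0005 1" --pt "0 0 -8 0 0 -0.0005 1" --pt "0 0 -8 0 0 -0.0005 1" --pt "0 0 -8 0 0 -0.0005 1"

```text
t: 17.43
ee_pos: [0.4339, -0.1432, 0.0714]
tool_rot: [0.001, 0.125, 0.992, 0.0]
wrist_force: [2.0, 3.1, -1.2]
finger_gap: 0.103
```

```bash
python3 st.py
```

```text
17.43 ee [ 0.434 -0.143  0.071] gap 0.103 F [ 2.03   3.119 -1.174] M [ 0.66  -0.711  0.033] tooly 75.61 j6 -1.8598117144406596 tau6 -0.00504080016980879
```

Request:
step_arm --pt "0 0 -2 0 0.0003 0 1" --pt "0 0 -4 0 0.0003 0 1" --pt "0 0 -4 0 0.0003 0 1" --pt "0 0 -4 0 0.0003 0 1" --pt "0 0 -4 0 0.0003 0 1"

```text
t: 17.85
ee_pos: [0.4339, -0.143, 0.0714]
tool_rot: [0.001, 0.16, 0.987, 0.0]
wrist_force: [3.4, 2.8, -2.1]
finger_gap: 0.105
```

```bash
python3 st.py
```

```text
17.85 ee [ 0.434 -0.143  0.071] gap 0.105 F [ 3.419  2.81  -2.071] M [ 0.849 -0.905  0.043] tooly 71.61 j6 -1.93034316306402 tau6 -0.02286622824613005
```

Request:
step_arm --pt "0 0 -2 0 0.0003 0 1"

```text
t: 17.93
ee_pos: [0.434, -0.1428, 0.0714]
tool_rot: [0.001, 0.177, 0.984, 0.0]
wrist_force: [3.7, 0.9, -2.4]
finger_gap: 0.101
```

```bash
python3 st.py
```

```text
17.93 ee [ 0.434 -0.143  0.071] gap 0.101 F [ 3.714  0.896 -2.36 ] M [ 0.526 -0.938  0.178] tooly 69.64 j6 -1.9658320927570785 tau6 0.229470357298851
```

Request:
step_arm --pt "0 0 0 0 0 0 1" --pt "0 0 0 0 0 0 1" --pt "0 0 0 0 0 0 1"

```text
t: 18.18
ee_pos: [0.434, -0.1428, 0.0714]
tool_rot: [0.001, 0.177, 0.984, 0.0]
wrist_force: [4.1, 2.4, -2.2]
finger_gap: 0.105
```

```bash
python3 st.py;python3 - <<'E'
from h import *
from bench import *
for k in range(4):
    read_camera("top"); s=read_state(); print(s["wrist_torque"][2].round(3),s["tau"][5].round(3))
E
```

```text
18.18 ee [ 0.434 -0.143  0.071] gap 0.105 F [ 4.143  2.411 -2.165] M [ 0.742 -1.16   0.075] tooly 69.61 j6 -1.965969636754203 tau6 -0.05615590140223503
0.058 -0.06
0.04 -0.058
0.055 -0.065
0.052 -0.067
```

```bash
cat > gap.py <<'E'
from h import *
C=np.array([.4532,-.0513]);Y=np.array([.198,.98]);X=np.array([.98,-.198])
i=camera_info("scene");im=read_camera("scene").astype(np.float32)
ys=np.arange(.0,.14,.001);acc=0
for dx in(-.006,-.003,0,.003,.006):
    P=[proj("scene",[*(C+Y*y+X*dx),.083],i) for y in ys]
    m=np.array(P,np.float32)
    acc=acc+cv2.remap(im,m[:,0].reshape(1,-1).copy(),m[:,1].reshape(1,-1).copy(),cv2.INTER_CUBIC)[0]
acc/=5; sat=acc[:,0]-acc[:,2]
def cross(a,v,lo,hi,up):
    for k in range(lo,hi):
        if (a[k]-v)*(a[k+1]-v)<=0: return k+(v-a[k])/(a[k+1]-a[k])
h=sat[20:110].max()/2
L=cross(sat,60,0,40,1);R=cross(sat,60,139-40,138,0)
print("bowl y edges mm",L,R)
s=read_state();print(s["t"].__round__(2),"Mz",s["wrist_torque"][2].round(3))
import sys
if len(sys.argv)>1:
    for k in list(range(0,26,1))+list(range(104,140)): print(k,acc[k].astype(int),end="; ")
E
python3 gap.py v
```

```text
bowl y edges mm 15.886081 110.169174
18.43 Mz 0.069
0 [38 40 40]; 1 [42 45 45]; 2 [50 52 52]; 3 [57 58 59]; 4 [62 63 64]; 5 [64 65 66]; 6 [64 66 67]; 7 [63 65 66]; 8 [59 62 63]; 9 [54 56 57]; 10 [46 48 49]; 11 [36 38 39]; 12 [24 29 32]; 13 [19 24 26]; 14 [27 24 19]; 15 [48 30 15]; 16 [76 41 13]; 17 [103  51  11]; 18 [117  57  10]; 19 [121  59  10]; 20 [123  60   9]; 21 [124  61   9]; 22 [124  61   9]; 23 [122  60  10]; 24 [118  58  10]; 25 [113  55  10]; 104 [76 38 10]; 105 [75 37 10]; 106 [74 36  9]; 107 [73 36 10]; 108 [73 36 10]; 109 [73 37 10]; 110 [71 36 11]; 111 [69 35 11]; 112 [69 35 11]; 113 [74 37 11]; 114 [82 41 10]; 115 [93 46 10]; 116 [105  51   9]; 117 [113  55   9]; 118 [119  58   9]; 119 [123  59   9]; 120 [123  57   6]; 121 [122  57   8]; 122 [123  62  14]; 123 [127  70  23]; 124 [127  77  35]; 125 [120  84  51]; 126 [110  88  66]; 127 [95 85 74]; 128 [74 74 70]; 129 [53 56 53]; 130 [38 39 36]; 131 [32 33 31]; 132 [39 40 40]; 133 [52 53 54]; 134 [61 62 63]; 135 [63 65 66]; 136 [62 64 65]; 137 [63 65 65]; 138 [65 68 68]; 139 [67 69 69];
```

The scene profile puts the bowl's edges at 15.5 and 125.5 mm and the fence rubber at about 128.5 mm, leaving roughly 3 mm (about 15°) before gripping.

Request:
step_arm --pt "0 0 -2 0.0003 0.0004 0 1" --pt "0 0 -4 0.0003 0.0005 0 1" --pt "0 0 -4 0.0003 0.0005 0 1" --pt "0 0 -4 0.0003 0.0005 0 1" --pt "0 0 -4 0.0003 0.0005 0 1"

```text
t: 18.85
ee_pos: [0.4341, -0.1425, 0.0714]
tool_rot: [0.0, 0.211, 0.977, 0.0]
wrist_force: [4.9, 1.0, -1.9]
finger_gap: 0.107
```

```bash
python3 st.py;cat >> gap.py <<'E'
w=acc[105:132].mean(1)-0; 
k=np.argmax(acc[122:131,2])+122; print("white gap: blue peak",acc[k,2].round(),"at",k,"; sum blue",acc[120:132,2].sum().round())
E
python3 gap.py
```

```text
18.85 ee [ 0.434 -0.143  0.071] gap 0.107 F [ 4.937  1.012 -1.862] M [ 0.147 -1.385  0.015] tooly 65.6 j6 -2.037096094600657 tau6 -0.009274085168726742
bowl y edges mm 16.651348 111.93054
18.9 Mz 0.093
white gap: blue peak 71.0 at 127 ; sum blue 417.0
```

Request:
step_arm --pt "0 0 -2 0 0.0003 0 1" --pt "0 0 -3 0 0.0003 0 1" --pt "0 0 -3 0 0.0003 0 1" --pt "0 0 -3 0 0.0003 0 1" --pt "0 0 -3 0 0.0003 0 1"

```text
t: 19.32
ee_pos: [0.4341, -0.1423, 0.0714]
tool_rot: [0.0, 0.237, 0.972, -0.0]
wrist_force: [5.5, -0.9, -3.3]
finger_gap: 0.107
```

```bash
python3 st.py;python3 gap.py
```

```text
19.32 ee [ 0.434 -0.142  0.071] gap 0.107 F [ 5.549 -0.908 -3.336] M [-0.106 -1.443  0.139] tooly 62.62 j6 -2.0900275575811564 tau6 -0.12385128065943718
bowl y edges mm 17.458405 112.081566
19.37 Mz 0.084
white gap: blue peak 71.0 at 128 ; sum blue 365.0
```

```bash
cat > m.py <<'E'
from h import *
M=[]
for k in range(5):
    if k<4: read_camera("top")
    else:
        exec(open("gap.py").read().split("s=read_state")[0]); print("blue",acc[120:132,2].sum().round())
    s=read_state(); M.append([s["wrist_torque"][2],-s["tau"][5]])
q=s["tool_rot"];print(round(s["t"],2),"Mz mean/std",np.mean(M,0).round(3),np.std(M,0).round(3),"F",s["wrist_force"].round(1),"yaw",np.degrees(np.arctan2(2*q[2]**2-1,2*q[1]*q[2])).round(2))
E
python3 m.py
```

```text
bowl y edges mm 17.416483 112.29764
blue 369.0
19.62 Mz mean/std [0.103 0.125] [0.013 0.   ] F [ 5.  -0.2 -2.7] yaw 62.62
```

Request:
step_arm --pt "0 0 -1 -0.0003 0 0 1" --pt "0 0 -2 -0.0005 0 0 1" --pt "0 0 -2 -0.0005 0 0 1" --pt "0 0 -2 -0.0005 0 0 1"

```text
t: 19.95
ee_pos: [0.4342, -0.1422, 0.0714]
tool_rot: [0.001, 0.254, 0.967, 0.0]
wrist_force: [6.9, 0.1, -3.9]
finger_gap: 0.106
```

```bash
python3 m.py
```

```text
bowl y edges mm 17.817305 112.41826
blue 284.0
20.2 Mz mean/std [0.126 0.128] [0.047 0.   ] F [ 5.8  0.7 -3.9] yaw 60.63
```

Request:
step_arm --pt "0 0 -1 0.0003 0.0001 0 1" --pt "0 0 -2 0.0004 0.0002 0 1" --pt "0 0 -2 0.0004 0.0002 0 1" --pt "0 0 -2 0.0004 0.0002 0 1"

```text
t: 20.53
ee_pos: [0.4343, -0.1421, 0.0714]
tool_rot: [0.001, 0.27, 0.963, -0.0]
wrist_force: [4.6, -0.7, -3.0]
finger_gap: 0.099
```

```bash
python3 m.py
```

```text
bowl y edges mm 18.12143 112.64612
blue 262.0
20.78 Mz mean/std [0.129 0.132] [0.033 0.   ] F [ 4.5 -0.  -3.8] yaw 58.63
```

-tau6 is a very clean measure of the paused torque, with a baseline of about 0.13 N m. I'll go on in 1° steps, about 6 N each at most once gripped.

Request:
step_arm --pt "0 0 -1 0 0.0001 0 1" --pt "0 0 -1 0 0.0001 0 1" --pt "0 0 -1 0 0.0001 0 1"

```text
t: 21.03
ee_pos: [0.4343, -0.142, 0.0714]
tool_rot: [0.001, 0.279, 0.96, -0.0]
wrist_force: [5.4, -0.8, -4.7]
finger_gap: 0.104
```

```bash
python3 m.py
```

```text
bowl y edges mm 18.207476 112.96947
blue 262.0
21.28 Mz mean/std [0.138 0.138] [0.024 0.   ] F [ 5.8 -1.1 -4.5] yaw 57.63
```

Request:
step_arm --pt "0 0 -1 0 0.0001 0 1" --pt "0 0 -1 0 0.0001 0 1" --pt "0 0 -1 0 0.0001 0 1"

```text
t: 21.53
ee_pos: [0.4343, -0.142, 0.0714]
tool_rot: [0.001, 0.287, 0.958, -0.0]
wrist_force: [5.6, -0.7, -4.1]
finger_gap: 0.107
```

```bash
python3 m.py
```

```text
bowl y edges mm 18.28385 112.78537
blue 272.0
21.78 Mz mean/std [0.129 0.145] [0.035 0.   ] F [ 5.7 -0.4 -3.1] yaw 56.63
```

Request:
step_arm --pt "0 0 -1 0 0.0001 0 1" --pt "0 0 -1 0 0.0001 0 1" --pt "0 0 -1 0 0.0001 0 1"

```text
t: 22.03
ee_pos: [0.4344, -0.1419, 0.0714]
tool_rot: [0.001, 0.295, 0.955, -0.0]
wrist_force: [6.0, -1.0, -4.4]
finger_gap: 0.103
```

```bash
python3 m.py
```

```text
bowl y edges mm 18.272932 112.868484
blue 211.0
22.28 Mz mean/std [0.206 0.174] [0.015 0.   ] F [ 4.8 -1.1 -4.4] yaw 55.64
```

```bash
python3 m.py; python3 m.py
```

```text
bowl y edges mm 18.276058 112.80359
blue 211.0
22.53 Mz mean/std [0.148 0.174] [0.028 0.   ] F [ 5.5 -0.5 -3.6] yaw 55.64
bowl y edges mm 18.288952 112.68405
blue 210.0
22.78 Mz mean/std [0.171 0.174] [0.026 0.   ] F [ 5.6 -0.5 -3.8] yaw 55.64
```

Request:
step_arm --pt "0 0 -0.5 0 0 0 1" --pt "0 0 -0.5 0 0 0 1" --pt "0 0 -0.5 0 0 0 1"

```text
t: 23.03
ee_pos: [0.4344, -0.1419, 0.0714]
tool_rot: [0.001, 0.299, 0.954, -0.0]
wrist_force: [5.9, -0.5, -3.7]
finger_gap: 0.106
```

```bash
python3 m.py
```

```text
bowl y edges mm 18.32374 112.74488
blue 220.0
23.28 Mz mean/std [0.235 0.247] [0.014 0.   ] F [ 5.8 -1.1 -4.7] yaw 55.16
```

Request:
step_arm --pt "0 0 0 0 0 0 1" --pt "0 0 0 0 0 0 1" --pt "0 0 0 0 0 0 1" --pt "0 0 0 0 0 0 1" --pt "0 0 0 0 0 0 1" --pt "0 0 0 0 0 0 1"

```text
t: 23.78
ee_pos: [0.4344, -0.1419, 0.0714]
tool_rot: [0.001, 0.299, 0.954, -0.0]
wrist_force: [6.0, -1.2, -3.8]
finger_gap: 0.108
```

```bash
python3 m.py; python3 m.py; python3 - <<'E'
from h import *
b=read_camera("scene");cv2.imwrite("pics/s10.png",cv2.resize(b[165:240,200:330,::-1],None,fx=6,fy=6,interpolation=2))
E
```

```text
bowl y edges mm 18.376802 112.7321
blue 220.0
24.03 Mz mean/std [0.262 0.247] [0.013 0.   ] F [ 6.  -1.1 -4.1] yaw 55.17
bowl y edges mm 18.360386 113.064735
blue 221.0
24.28 Mz mean/std [0.236 0.247] [0.019 0.   ] F [ 5.2 -1.2 -5.6] yaw 55.16
```

View pics/s10.png

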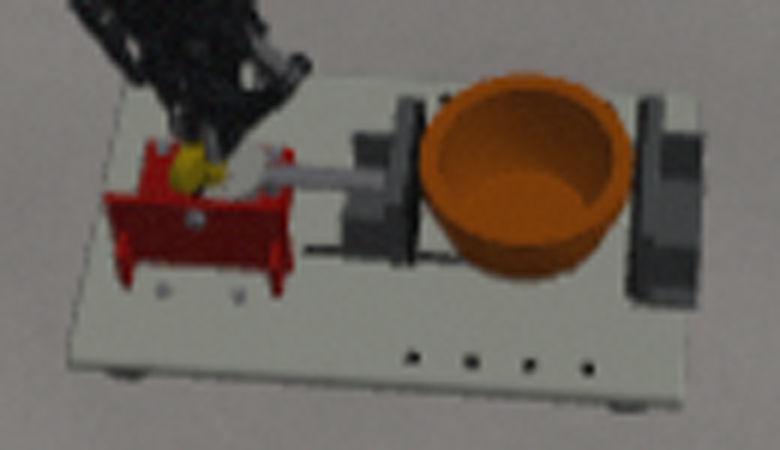

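The bowl, at (525,175), now touches both jaw and fence. The 0.5° step left the paused torque higher than its size can explain, probably because the friction state depends on the step size. For a comparable reading I'll back off 2° and return in 1° steps, which never goes beyond the present angle.

Request:
step_arm --pt "0 0 1 0 0 0 1" --pt "0 0 2 0 0 0 1" --pt "0 0 2 0 0 0 1" --pt "0 0 2 0 0 0 1"

```text
t: 24.67
ee_pos: [0.4343, -0.1419, 0.0714]
tool_rot: [0.001, 0.283, 0.959, 0.0]
wrist_force: [5.8, -0.9, -3.9]
finger_gap: 0.107
```

```bash
python3 m.py
```

```text
bowl y edges mm 18.260351 113.09759
blue 271.0
24.92 Mz mean/std [-0.071 -0.092] [0.008 0.   ] F [ 5.4 -0.8 -4.3] yaw 57.07
```

Request:
step_arm --pt "0 0 -1 0 0 0 1" --pt "0 0 -1 0 0 0 1" --pt "0 0 -1 0 0 0 1"

```text
t: 25.17
ee_pos: [0.4344, -0.1419, 0.0714]
tool_rot: [0.001, 0.291, 0.957, -0.0]
wrist_force: [5.7, -1.3, -4.1]
finger_gap: 0.103
```

```bash
python3 m.py
```

```text
bowl y edges mm 18.237965 113.002106
blue 260.0
25.42 Mz mean/std [0.138 0.128] [0.026 0.   ] F [ 5.9 -1.  -4.6] yaw 56.13
```

Request:
step_arm --pt "0 0 -1 0 0 0 1" --pt "0 0 -1 0 0 0 1" --pt "0 0 -1 0 0 0 1"

```text
t: 25.67
ee_pos: [0.4344, -0.1419, 0.0714]
tool_rot: [0.001, 0.299, 0.954, -0.0]
wrist_force: [5.5, -1.7, -4.1]
finger_gap: 0.108
```

```bash
python3 m.py
```

```text
bowl y edges mm 18.358477 112.91192
blue 223.0
25.92 Mz mean/std [0.179 0.192] [0.032 0.   ] F [ 5.5 -0.4 -4.8] yaw 55.15
```

With matching steps the paused torque is 0.192, or 0.05 above the 0.14 baseline, which means a hold of about 12 N. Releasing and retreating upward.

Request:
step_arm --pt "0 0 0 0 0 0 0.86" --pt "0 0 0 0 0 0 0.8" --pt "0 0 0 0 0 0 0.76" --pt "0 0 0 0 0 0 0.76" --pt "0 0 0 0 0 0 0.76" --pt "0 0 0 0 0 0.004 0.76" --pt "0 0 0 0 0 0.012 0.76" --pt "0 0 0 0 0 0.025 0.76" --pt "0 0 0 0 0 0.045 0.76" --pt "0 0 0 0 0 0.075 0.76" --pt "0 0 0 0 0 0.11 0.76" --pt "0 0 0 0 0 0.15 0.76" --pt "0 0 0 0 0 0.19 0.76" --pt "0 0 0 0 0 0.21 0.76" --pt "0 0 0 0 0 0.22 0.76" --pt "0 0 0 0 0 0.22 0.76" --pt "0 0 0 0 0 0.22 0.76"

```text
t: 27.33
ee_pos: [0.4329, -0.1413, 0.2906]
tool_rot: [-0.001, 0.3, 0.954, 0.0]
wrist_force: [0.6, 1.2, -0.2]
finger_gap: 0.242
```

```bash
python3 m.py; python3 - <<'E'
from h import *
np.set_printoptions(precision=4,suppress=True)
i=camera_info("wrist");b=read_camera("wrist");cv2.imwrite("pics/w11.png",b[:,:,::-1])
h=cv2.cvtColor(b,cv2.COLOR_RGB2HSV)
y=((h[...,0]>20)&(h[...,0]<35)&(h[...,1]>130)&(h[...,2]>60)).astype(np.uint8)
c=max(cv2.findContours(y,0,1)[0],key=len)[:,0]
P=np.array([at_z("wrist",u,v,.088,i)[:2] for u,v in c])*1000
r=cv2.minAreaRect(P.astype(np.float32));print("wing",r)
for n,z in dict(bowl=.02).items():
    for q in pinpoint("scene",n)[:1]: print(n,q["conf"],at_z("scene",q["position"][0]*560,q["position"][1]*420,z))
E
```

```text
bowl y edges mm 18.379225 112.46995
blue 221.0
27.58 Mz mean/std [ 0.013 -0.   ] [0.029 0.   ] F [-1.1  0.6 -0.8] yaw 55.06
wing ((433.8039855957031, -142.56948852539062), (15.660272598266602, 54.0732421875), 54.656219482421875)
bowl 0.63 [0.4717 0.012  0.02  ]
```

View pics/w11.png

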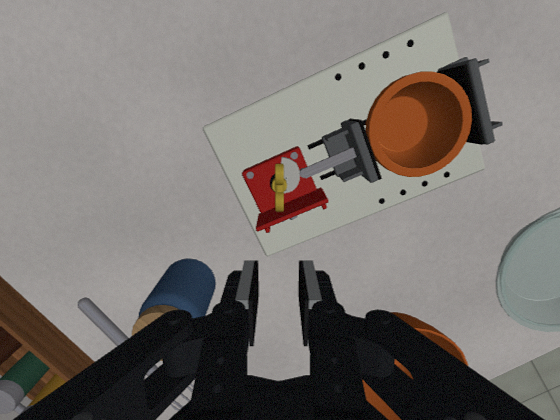

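The arm is clear. The bowl sits upright at (420,125), between jaw and fence and unmoved since release (edge still at 18.38 mm). The blade stayed at its final angle. Handing in.

```bash
python3 -c "
from bench import *
print(finish_job())"
```

```text
the job is handed in; nothing more can be done
None
```

The bowl is upright on the board, clamped between jaw and fence with an estimated hold of about 12 N, and the job was handed in at about 27.6 s. `finish_job` gives no verdict, and I had no direct reading of the jaw force.

- **Bowl:** I pinched it by the collar, set it down between jaw and fence, and let go. After release the rim fit was within 2 mm of target, at (0.464, 0.012). The network's point for it was 4 to 7 mm away.
- **Knob:** My first grip closed on the knob's round hub (gap 14 mm), so I re-gripped 9 mm higher on the blade. I turned it about 76.5° clockwise, in 1° steps near the end. The knob's axis was about 3 mm from where I gripped it, so there were side forces of up to about 10 N on the wings.
- **Hold force:** Paused torque settled at 0.192 N m against a baseline of about 0.14, and that 0.05 rise matches about 12 N.
- **Disagreement:** A last 0.5° step gave 0.247 N m, which would mean about 20 N. I backed off 2° and came back in 1° steps, which gave the 0.192. I trusted that reading because the step size matches the baseline, but 20 N is not fully ruled out.
- **Final checks:** With the arm clear, the bowl's edge in the scene view had not moved (18.36 to 18.38 mm) and the blade was still at its final angle. I only checked the other items on the cart by eye in the pictures; none looked disturbed.

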